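Lay a grooved blank in the planing jig and flip the hold-down over it

TASK

The wooden blank stands on its long edge on the planing jig: push it over towards the fence, so that it lies flat on the jig with its grooved face up. Then push it along the jig until it lies flush against the fence, and only then flip the hinged hold-down bar over by pushing it, until its pad rests on the blank. Do all this by pushing only: do not pick up or lift the blank, and leave the other things on the jig and bench where they are.

Things in the scene. Friction and masses are not known exactly. Their poses are not given: they have to be found in the camera images.
- jig: Fixed planing jig: grey laminate board 300 (its x) x 340 (its y) x 18 mm. Origin: centre of its underside, on the bench; z up. On it a wooden fence 240 mm long along jig y, 20 mm high above the board, 18 thick; its stopping face looks to jig -x, at jig x = +80 mm. Behind it, at jig y = 0, the hold-down's two steel hinge cheeks: jig x 92 to 118, 47 mm wide over both, 55 mm above the board.
- fence (a point): Middle of the foot of the fence's stopping face, on the board's top: (80, 0, 18) mm in the jig's frame. Its axes are the jig's.
- holddown (a joint): Hinge of the hold-down bar (rad). 0: level, pointing to jig -x, pad on a 28 mm blank at the fence; 1.57: upright; more: leaning back from the blank, stop at 2.1. Starts at 1.7 to 2.0. Axis along jig y through (105, 0, 63) mm of the jig. Moves at under 1 N at its end; slight friction holds it where left when steeper than about 0.8, below that the 120 g bar drops by its weight.
- bar_end (a point): Free end of the hold-down bar, on its centre line, 95 mm from the hinge axis. The bar is wood, 30 mm wide, 14 thick, with a black rubber pad 46 x 30 x 10 mm on its under side, 37 to 83 mm from the axis; when the bar stands up the pad looks to jig -x, towards the blank.
- blank: Pale wooden blank, 28 thick (its x), 180 long (its y), 70 mm high (its z), about 240 g, standing on a long edge on the board (at jig z 18 mm), nearly parallel to the fence (0.1 rad), its middle 35 to 65 mm to jig -x of the jig's centre. Origin: middle of that edge. A groove 12 wide, 8 deep runs along its -x face, which looks away from the fence. Tipped, its z axis points at the fence.
- blank_top (a point): Middle of the upper narrow face of the standing blank (70 mm above the blank's origin); once tipped over, this face looks at the fence and must meet it.
- wedge: Bystander: small wooden wedge block 45 x 24 x 16 mm, lying on the jig's board near its jig -y edge. Origin under its centre.
- pushpin: Bystander: small turned brass pin, 22 mm in diameter, 42 mm tall, standing on the jig's board near its jig +y edge. Origin under its centre.
- mallet: Bystander: wooden mallet lying on the bench, head 65 x 130 x 70 mm at +130 mm along its x, handle along x to -140 mm. Origin at bench level.
- plane: Bystander: steel hand plane 220 x 60 mm, 95 mm tall. Origin under its centre, length along x.
- glue: Bystander: white glue bottle 56 mm in diameter, 150 mm tall. Origin under its centre.
- tin: Bystander: round tin 70 mm in diameter, 70 mm tall. Origin under its centre.
- mug: Bystander: white mug 80 mm in diameter, 90 mm tall, handle to its +y. Origin under its centre.
- driver: Bystander: screwdriver with a wooden handle lying on the bench along its x. Origin on the bench under it.
Things that resemble listed ones, but are neither listed nor needed, are in the scene too. There is more than one size of the blank; the job needs the larger.

How it is judged:
By the outcome, as a careful person would: the job done as asked, in the order asked, and still so for the second after the job is handed in, with the robot touching nothing.
It also fails if it takes over 58 s, if anything falls off the work surface, if the arm or the gripper's body presses on something with over 40 N, if the wrist force passes 120 N, or if a joint passes its speed limit or range.

ROBOT

A 6-joint arm with a two-finger parallel gripper is mounted at the origin on the work surface. World frame = base frame: x ahead of the robot, y to its left, z up, the work surface at z = 0. Lengths are in mm, angles in degrees, forces in N, time in s.
With the tool pointing down it reaches from about 225 to 875 mm from the base axis. Payload 3.4 kg.
Tool frame: the origin (TCP) lies midway between the tips of the shut fingers; the grasp point (between the pads) lies r.grip_point_offset behind it (r.grip_point_offset is the distance from the TCP to the grasp point, in mm); z points along the fingers, y is the direction in which the jaws open and shut (so a half turn about z gives the same grasp; the last joint's range is limited). The gripper opens to 85 mm and grips with 20 to 120 N. Pads are 22 mm wide; open, the fingers measure 114 mm over their backs; the gripper's body (76 mm by 85 mm) begins 54 mm behind the grasp point. The pads swing forward as they close: fully open they stand 13 mm farther back than shut.
Start: joints at [63.14, 15.808, 86.224, -0, 77.962, -6.933], TCP at [195.997, 540.602, 203.928] pointing down, gripper open.
Joint ranges: [-165.64, 165.64], [-43.16, 119.46], [12.63, 154.43], [-67.54, 247.53], [6.08, 155.33], [-154.97, 154.97]. Speed limits (degrees/s): [147.25, 147.25, 180, 180, 180, 180].

INTERFACE

Orientations are given as a 3x3 rotation matrix whose columns are the frame's x, y, z axes.
In Python, from plant import r gives the robot as it stands. The module is installed in compiled form; this text tells all that it offers.
- The arm moves only by the tool move_arm, never from a script. Its argument "targets" is a list of rows, each a list of 3 entries, a list of its own where there are three numbers: the shift along the tool's x, y, z in cm, then the turn, a rotation vector about the tool's x, y, z in degrees, then the finger opening in cm, from 0 to 8.54. A call has 1 to 20 rows; each row is the pose to reach, as a shift and turn from the pose commanded when the call began, along the tool's axes at that moment; what a row does not reach only later rows make up. A row lasts 1/10 s, in which the tool goes at most 50 mm and 8.59 degrees, less where a joint would pass 70% of its speed; a pose out of reach is approached as far as the arm can. A call with a gripper value outside its range is refused whole. The fingers move at their own pace and stop on an object; "grip_force" is the grip in N (left out, the last holds). Time passes only in rows, so rows that repeat a pose let the fingers close. It gives the time, the measured TCP pose, the force and the opening at its end, in the units of the state.
- r.observe(): the state, without advancing time (a new reading comes with each control period).
- r.snapshot(name): name is "scene" or "top"; returns a dict with "img" (400x640x3 uint8, red, green, blue), "mtx" (3x3 intrinsics, pixels), "rvec" (rotation vector, rad) and "tvec" (3), from world to camera coordinates, as OpenCV has them. Camera axes: x right, y down, z forward; pixel columns grow to the right and rows downward; lengths in mm; the calibration is good to about 2 mm. A picture is of the moment at which its call begins. There is no depth.
- r.sign_off(): hands the job in, once; it reports no verdict.
The state is a dict: "time": time; "q": joint angles; "dq": joint speeds; "tau": joint torques, N m; "ee_pos": TCP position; "orientation": TCP orientation; "ft_force": force on the tool from outside, world axes, zero at the start; "wrist_torque": the same for the moment, N m; "opening": opening from 0.0 (shut) to 1.0 (fully open).
Only numpy, scipy, OpenCV 4.12 (cv2) and the standard library are available. Lean on these libraries where they do the work, as an engineer would, in place of code of your own. Each camera call takes 0.05 s, during which the arm holds its last target. There are 200 camera calls.

## Working session

There is one attempt and no reset: what is moved stays moved. The work goes in short steps, Python scripts to look and compute and a tool call to move; the robot and the scene stay as the last step left them, time stands still between calls to the robot, and variables do not carry over. Pictures are saved under pics/ and viewed, about 8 in all and at most 12, crops included, and the job is handed in when it is done.

Besides the shell and the picture viewer there is one more tool, called after ">>>" in YAML: its name, and indented under it one key for each argument. move_arm: Moves the arm, as the interface text tells. Its arguments: {"type":"object","properties":{"targets":{"type":"array","items":{"type":"array"}},"grip_force":{"type":"number"}},"required":["targets"]}

```bash
mkdir -p pics
python3 - <<'E'
from plant import r
import cv2,numpy as np,pickle
o=r.observe();print(o['time'],o['ee_pos'],np.round(o['orientation'],3).tolist(),r.grip_point_offset)
for n in("scene","top"):
    s=r.snapshot(n);cv2.imwrite(f'pics/{n}0.png',s['img'][:,:,::-1]);pickle.dump(s,open(n+'0.pkl','wb'))
    R=cv2.Rodrigues(np.array(s['rvec'],float))[0];print(n,(-R.T@np.ravel(s['tvec'])).round(),R.round(2).tolist(),np.round(s['mtx']).tolist())
E
```

```text
0.0 [195.69760349 540.03707106 203.01927168] [[-0.94, 0.341, -0.001], [0.341, 0.94, -0.002], [0.0, -0.002, -1.0]] 18.700000000000003
scene [1247.   48.  862.] [[-0.09, 1.0, 0.01], [0.74, 0.08, -0.67], [-0.67, -0.05, -0.74]] [[364.0, 0.0, 321.0], [0.0, 364.0, 201.0], [0.0, 0.0, 1.0]]
top [ 358.   -3. 1264.] [[0.0, -1.0, 0.02], [-0.99, -0.01, -0.16], [0.16, -0.02, -0.99]] [[385.0, 0.0, 319.0], [0.0, 385.0, 204.0], [0.0, 0.0, 1.0]]
```

View pics/scene0.png

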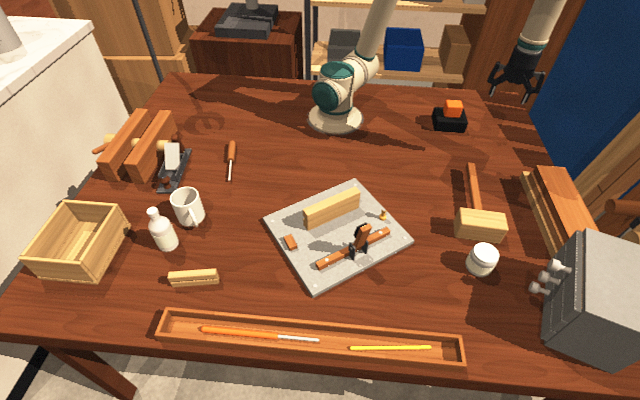

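View pics/top0.png

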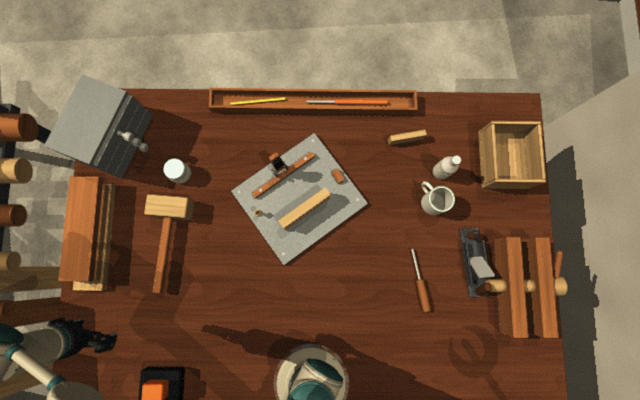

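The scene view shows the jig at about (338,235). A blank stands on it at (332,208), with the fence and hold-down at (355,248), the wedge at (290,242) and the pin at (383,214). There are two blank candidates: the one on the jig (top view 304,209) and a smaller one on the bench (scene 193,278; top 408,137). The one on the jig is longer and stands on its long edge, so it fits. I'll confirm that in a crop.

Run:
```python
import cv2,pickle,numpy as np
s=pickle.load(open('scene0.pkl','rb'))['img'][:,:,::-1];t=pickle.load(open('top0.pkl','rb'))['img'][:,:,::-1]
a=cv2.resize(s[170:300,255:420],None,fx=4.8,fy=4.8,interpolation=cv2.INTER_CUBIC)[:600]
b=cv2.resize(t[125:275,225:375],None,fx=4,fy=4,interpolation=cv2.INTER_CUBIC)
cv2.imwrite('pics/sc.png',a);cv2.imwrite('pics/tc.png',b);print(a.shape,b.shape)
```

```text
(600, 792, 3) (600, 600, 3)
```

View pics/sc.png

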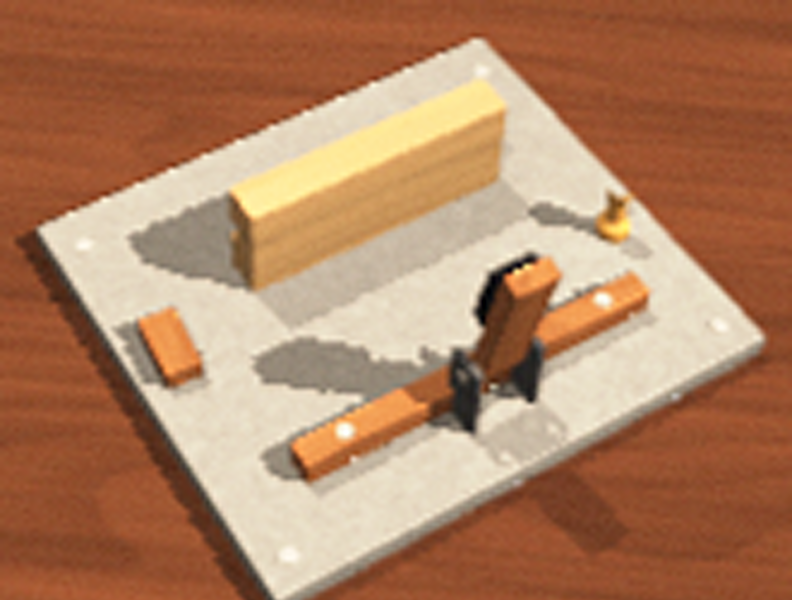

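View pics/tc.png

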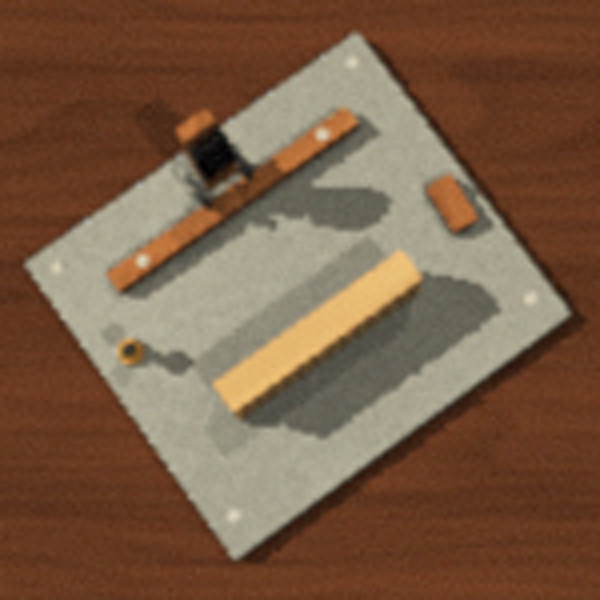

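Both crops agree on the jig layout. The blank stands with its groove away from the fence, on the robot side, its end visible at scene crop (240,240). Its length is about right, so it is the larger blank. The bar leans back from it, and the wedge and pin sit near the blank's ends. Next I compute the poses.

```bash
cat > h.py <<'E'
import cv2,pickle,numpy as np
from scipy.optimize import least_squares
def back(s,uv,z):
    R=cv2.Rodrigues(np.array(s['rvec'],float))[0];t=np.ravel(s['tvec'])
    d=cv2.undistortPoints(np.array(uv,float).reshape(-1,1,2),np.array(s['mtx']),None)[:,0]
    d=np.c_[d,np.ones(len(d))]@R; c=-R.T@t
    return c+d*((z-c[2])/d[:,2])[:,None]
def proj(s,p): return cv2.projectPoints(np.array(p,float).reshape(-1,1,3),np.array(s['rvec'],float),np.array(s['tvec'],float),np.array(s['mtx']),None)[0][:,0]
def T(uv): return (np.array(uv,float)+.5)/4-.5+[225,125]
def S(uv): return (np.array(uv,float)+.5)/4.8-.5+[255,170]
def rect(obs,dx,dy):  # fit rectangle: world pts in order (+x,-y),(+x,+y),(-x,+y),(-x,-y)
    L=np.array([[dx,-dy],[dx,dy],[-dx,dy],[-dx,-dy]])/2
    f=lambda p:(L@np.array([[np.cos(p[2]),np.sin(p[2])],[-np.sin(p[2]),np.cos(p[2])]])+p[:2]-obs[:,:2]).ravel()
    e=np.subtract(obs[0],obs[3]); q=least_squares(f,[*obs.mean(0)[:2],np.arctan2(e[1],e[0])]);return q.x,np.abs(q.fun).max()
E
python3 - <<'E'
from h import *
t=pickle.load(open('top0.pkl','rb'));s=pickle.load(open('scene0.pkl','rb'))
J={}
for n,cam,F,j,b,w,p in(('top',t,T,[(360,33),(24,264),(236,560),(572,314)],[(403,250),(212,384),(238,415),(422,277)],(452,203),(131,350)),
  ('scene',s,S,[(275,600),(765,340),(480,38),(38,230)],[(250,215),(507,102),(483,80),(230,188)],(168,335),(615,205))):
    o=back(cam,F(j),18);x,e=rect(o,300,340);print(n,'jig',x.round(3),np.rad2deg(x[2]).round(1),'err',e.round(1)); J[n]=x
    ob=back(cam,F(b),88);y,e=rect(ob,28,180);print('blank',y.round(3),np.rad2deg(y[2]).round(1),e.round(1))
    c,si=np.cos(x[2]),np.sin(x[2]);R=np.array([[c,si],[-si,c]])
    print('in jig: blank',R@(y[:2]-x[:2]),y[2]-x[2],'wedge',R@(back(cam,F([w]),34)[0,:2]-x[:2]),'pin',R@(back(cam,F([p]),50)[0,:2]-x[:2]))
E
```

```text
top jig [579.98   40.012   0.635] 36.4 err 1.4
blank [534.74   21.299   0.642] 36.8 2.0
in jig: blank [-47.51886801  11.78110477] 0.0065467096281901505 wedge [ -18.07312127 -142.17186346] pin [ 33.11794395 139.12532051]
scene jig [585.353  44.51    0.634] 36.4 err 3.0
blank [536.889  25.672   0.627] 35.9 2.6
in jig: blank [-50.1991329   13.55336927] -0.006984406724736436 wedge [ -23.57501974 -141.27855943] pin [ 39.16225311 135.39294059]
```

>>> move_arm:
  targets:
    - [[-46.2,-42.1,5],[0,0,123.6],8.54]
    - [[-46.2,-42.1,5],[0,0,123.6],8.54]
    - [[-46.2,-42.1,5],[0,0,123.6],8.54]
    - [[-46.2,-42.1,5],[0,0,123.6],8.54]
    - [[-46.2,-42.1,5],[0,0,123.6],8.54]
    - [[-46.2,-42.1,5],[0,0,123.6],8.54]
    - [[-46.2,-42.1,5],[0,0,123.6],8.54]
    - [[-46.2,-42.1,5],[0,0,123.6],8.54]
    - [[-46.2,-42.1,5],[0,0,123.6],8.54]
    - [[-46.2,-42.1,5],[0,0,123.6],8.54]
    - [[-46.2,-42.1,5],[0,0,123.6],8.54]
    - [[-46.2,-42.1,5],[0,0,123.6],8.54]
    - [[-46.2,-42.1,5],[0,0,123.6],8.54]
    - [[-46.2,-42.1,5],[0,0,123.6],8.54]
    - [[-46.2,-42.1,5],[0,0,123.6],8.54]
    - [[-46.2,-42.1,5],[0,0,123.6],8.54]
    - [[-46.2,-42.1,5],[0,0,123.6],8.54]
    - [[-46.2,-42.1,5],[0,0,123.6],8.54]

```text
time: 1.9
ee_pos: [486.7, -12.4, 153.8]
orientation: [[0.803, 0.596, -0.0], [0.596, -0.803, 0.0], [-0.0, -0.0, -1.0]]
ft_force: [-0.5, -0.6, 0.4]
opening: 0.997
```

```bash
cat >> h.py <<'E'
JO=np.array([582,42]);a=np.deg2rad(36.4);RJ=np.array([[np.cos(a),np.sin(a)],[-np.sin(a),np.cos(a)]])
def st(r):
    o=r.observe();p=np.array(o['ee_pos']);print('t',round(o['time'],2),'tcp jig',(RJ@(p[:2]-JO)).round(1),'z',p[2].round(1),'F',np.round(o['ft_force'],1),'open',o['opening'])
    O=np.array(o['orientation']);print('toolx in jig deg',np.rad2deg(np.arctan2(*(RJ@O[:2,0])[::-1])).round(2),O[:,2].round(3));return o
E
python3 - <<'E'
from h import *
from plant import r
st(r)
E
```

```text
t 1.9 tcp jig [-109.    12.8] z 153.8 F [-0.5 -0.6  0.4] open 0.9969471466104173
toolx in jig deg 0.15 [-0.  0. -1.]
```

>>> move_arm:
  targets:
    - [[0,0,4],[0,0,0],8.54]
    - [[0,0,8],[0,0,0],8.54]
    - [[0,0,9.7],[0,0,0],8.54]
    - [[0,0,9.7],[0,0,0],8.54]
    - [[1,0,9.7],[0,0,0],8.54]
    - [[2,0,9.7],[0,0,0],8.54]
    - [[2.5,0,9.7],[0,0,0],8.54]
    - [[2.8,0,9.7],[0,0,0],8.54]
    - [[3.1,0,9.7],[0,0,0],8.54]
    - [[3.4,0,9.7],[0,0,0],8.54]
    - [[3.7,0,9.7],[0,0,0],8.54]
    - [[4.0,0,9.7],[0,0,0],8.54]
    - [[4.2,0,9.7],[0,0,0],8.54]
    - [[4.2,0,9.7],[0,0,0],8.54]

```text
time: 3.3
ee_pos: [520.8, 12.4, 56.9]
orientation: [[0.804, 0.595, 0.0], [0.595, -0.804, 0.0], [0.0, 0.0, -1.0]]
ft_force: [1.1, 0.9, 0.4]
opening: 1.002
```

Run:
```python
from h import *
from plant import r
st(r)
t=r.snapshot('scene');cv2.imwrite('pics/s1.png',cv2.resize(t['img'][130:300,235:435,::-1],None,fx=3.5,fy=3.5,interpolation=cv2.INTER_CUBIC))
```

```text
t 3.3 tcp jig [-66.8  12.5] z 56.9 F [1.1 0.9 0.4] open 1.0020306058728232
toolx in jig deg 0.08 [ 0.  0. -1.]
```

View pics/s1.png

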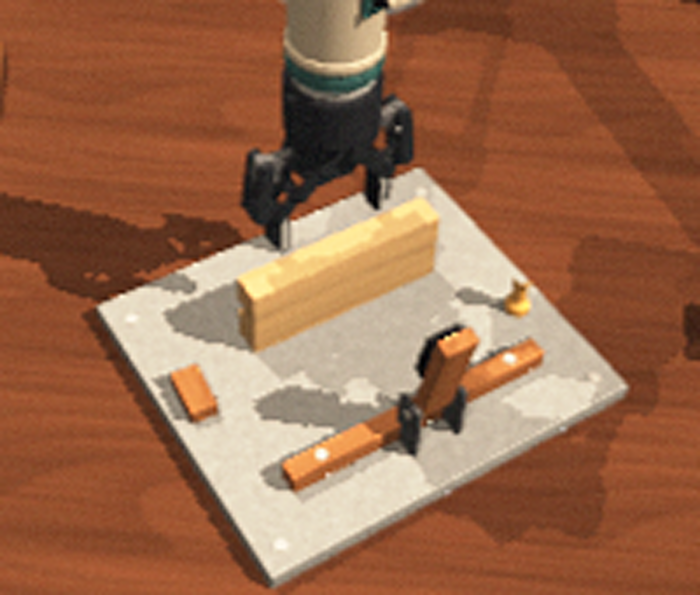

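The crop shows the blank still upright (crop 340,270), with the fingers just short of it or just touching. I'll keep pushing slowly.

>>> move_arm:
  targets:
    - [[0.3,0,0],[0,0,0],8.54]
    - [[0.6,0,0],[0,0,0],8.54]
    - [[0.9,0,0],[0,0,0],8.54]
    - [[1.2,0,0],[0,0,0],8.54]
    - [[1.4,0,0],[0,0,0],8.54]
    - [[1.6,0,0],[0,0,0],8.54]
    - [[1.8,0,0],[0,0,0],8.54]
    - [[2.0,0,0],[0,0,0],8.54]
    - [[2.2,0,0],[0,0,0],8.54]
    - [[2.4,0,0],[0,0,0],8.54]
    - [[2.6,0,0],[0,0,0],8.54]
    - [[2.8,0,0],[0,0,0],8.54]
    - [[3.0,0,0],[0,0,0],8.54]
    - [[3.0,0,0],[0,0,0],8.54]
    - [[3.0,0,0],[0,0,0],8.54]
    - [[3.0,0,0],[0,0,0],8.54]
    - [[3.0,0,0],[0,0,0],8.54]

```text
time: 5.05
ee_pos: [544.7, 30.1, 56.9]
orientation: [[0.804, 0.594, -0.0], [0.594, -0.804, 0.0], [-0.0, -0.0, -1.0]]
ft_force: [-0.4, -0.3, -0.3]
opening: 1.0
```

Run:
```python
from h import *
from plant import r
st(r)
t=r.snapshot('scene');cv2.imwrite('pics/s2.png',cv2.resize(t['img'][170:300,255:420,::-1],None,fx=4.8,fy=4.8,interpolation=cv2.INTER_CUBIC)[:600]);pickle.dump(t,open('s2.pkl','wb'))
```

```text
t 5.05 tcp jig [-37.1  12.6] z 56.9 F [-0.4 -0.3 -0.3] open 0.9997411674504965
toolx in jig deg 0.07 [-0.  0. -1.]
```

View pics/s2.png

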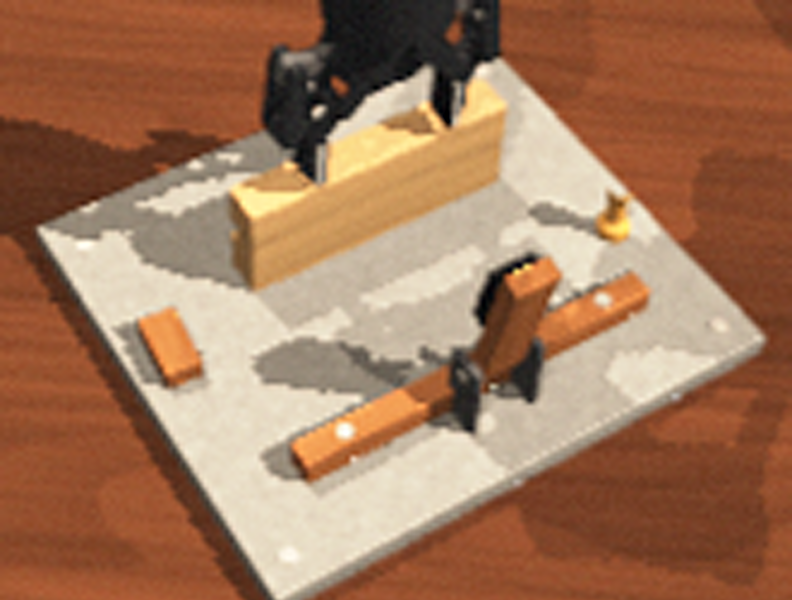

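The crop shows the blank unmoved, with the fingertips hanging over its top face at (320,180) and (450,122). The open tips are higher than I assumed, so I'll check their real height.

Run:
```python
from h import *
t=pickle.load(open('s2.pkl','rb'))
for z in(70,80,90,100):
    for y in (12.6-43,12.6-50):
        P=np.array([[*(RJ.T@[x,y]+JO),z] for x in(-48,-26)])
        print(z,y,((proj(t,P)-[255,170]+.5)*4.8).round().tolist())
```

```text
70 -30.4 [[307.0, 191.0], [326.0, 215.0]]
70 -37.4 [[297.0, 195.0], [316.0, 219.0]]
80 -30.4 [[307.0, 180.0], [326.0, 204.0]]
80 -37.4 [[297.0, 184.0], [316.0, 208.0]]
90 -30.4 [[307.0, 168.0], [327.0, 193.0]]
90 -37.4 [[297.0, 173.0], [316.0, 197.0]]
100 -30.4 [[307.0, 157.0], [327.0, 181.0]]
100 -37.4 [[297.0, 162.0], [317.0, 186.0]]
```

>>> move_arm:
  targets:
    - [[-2,0,0],[0,0,0],8.54]
    - [[-4.5,0,0],[0,0,0],8.54]
    - [[-5,0,0],[0,0,0],8.54]
    - [[-5,0,1],[0,0,0],8.54]
    - [[-5,0,2.5],[0,0,0],8.54]
    - [[-5,0,2.5],[0,0,0],8.54]
    - [[-4.2,0,2.5],[0,0,0],8.54]
    - [[-3.9,0,2.5],[0,0,0],8.54]
    - [[-3.6,0,2.5],[0,0,0],8.54]
    - [[-3.3,0,2.5],[0,0,0],8.54]
    - [[-3.0,0,2.5],[0,0,0],8.54]
    - [[-2.7,0,2.5],[0,0,0],8.54]
    - [[-2.4,0,2.5],[0,0,0],8.54]
    - [[-2.1,0,2.5],[0,0,0],8.54]

```text
time: 6.5
ee_pos: [528.1, 17.8, 31.9]
orientation: [[0.804, 0.594, 0.0], [0.594, -0.804, 0.0], [0.0, 0.0, -1.0]]
ft_force: [0.0, 0.4, 0.2]
opening: 1.002
```

Run:
```python
from h import *
from plant import r
st(r)
t=r.snapshot('scene');cv2.imwrite('pics/s3.png',cv2.resize(t['img'][170:300,255:420,::-1],None,fx=4.8,fy=4.8,interpolation=cv2.INTER_CUBIC)[:600]);pickle.dump(t,open('s3.pkl','wb'))
```

```text
t 6.5 tcp jig [-57.7  12.5] z 31.9 F [0.  0.4 0.2] open 1.0015661659229735
toolx in jig deg 0.07 [ 0.  0. -1.]
```

View pics/s3.png

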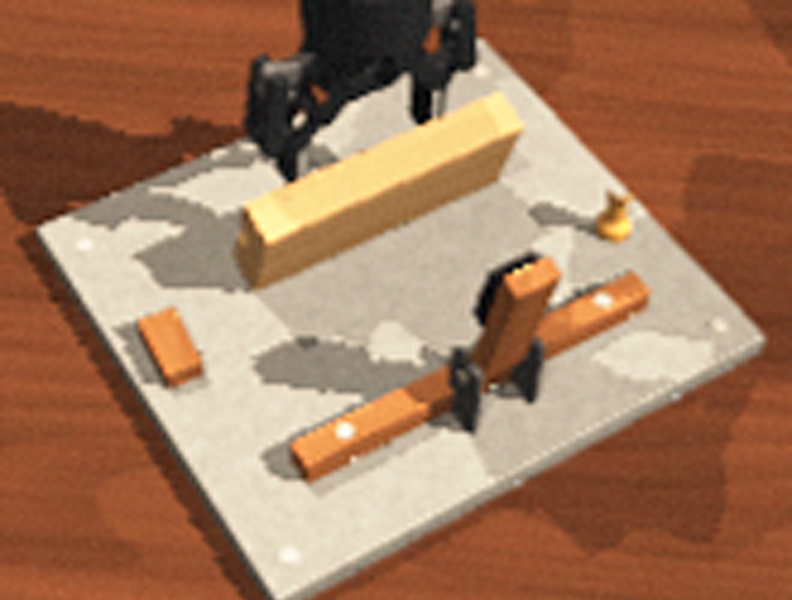

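The crop shows the blank tilting evenly towards the fence, with its top edge now at (250,210) to (510,100) and its foot in place. I'll keep pushing.

>>> move_arm:
  targets:
    - [[0.2,0,0],[0,0,0],8.54]
    - [[0.4,0,0],[0,0,0],8.54]
    - [[0.6,0,0],[0,0,0],8.54]
    - [[0.8,0,0],[0,0,0],8.54]
    - [[1.0,0,0],[0,0,0],8.54]
    - [[1.2,0,0],[0,0,0],8.54]
    - [[1.4,0,0],[0,0,0],8.54]
    - [[1.4,0,0],[0,0,0],8.54]
    - [[1.4,0,0],[0,0,0],8.54]
    - [[1.4,0,0],[0,0,0],8.54]
    - [[0,0,0],[0,0,0],8.54]
    - [[-3,0,0],[0,0,0],8.54]
    - [[-4,0,0],[0,0,0],8.54]
    - [[-4,0,0],[0,0,0],8.54]

```text
time: 7.95
ee_pos: [493.7, -6.8, 31.9]
orientation: [[0.805, 0.593, -0.001], [0.593, -0.805, 0.0], [-0.001, -0.001, -1.0]]
ft_force: [-0.1, -0.5, 0.4]
opening: 0.999
```

Run:
```python
from h import *
from plant import r
st(r)
t=r.snapshot('scene');cv2.imwrite('pics/s4.png',cv2.resize(t['img'][170:300,255:420,::-1],None,fx=4.8,fy=4.8,interpolation=cv2.INTER_CUBIC)[:600]);pickle.dump(t,open('s4.pkl','wb'))
```

```text
t 7.95 tcp jig [-100.    13.1] z 31.9 F [-0.1 -0.5  0.4] open 0.9992888734982488
toolx in jig deg -0.03 [-0.001  0.    -1.   ]
```

View pics/s4.png

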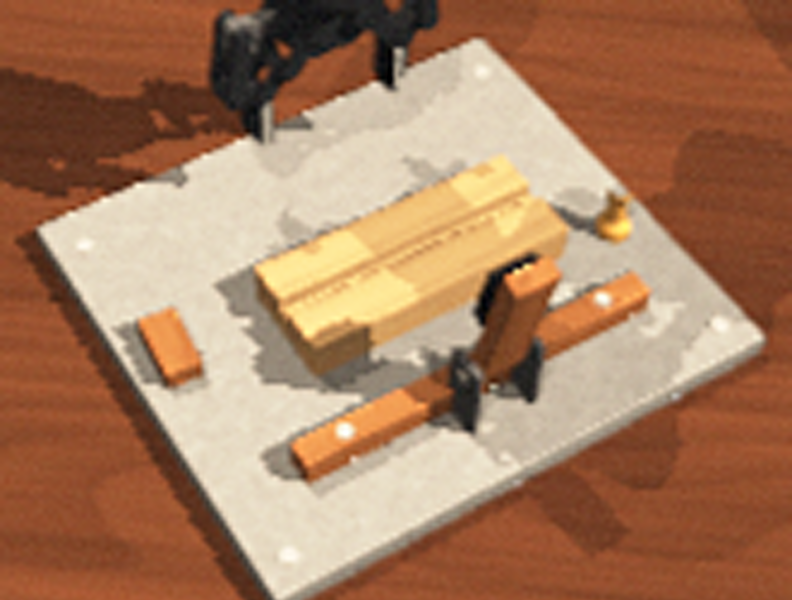

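The blank lies flat with its groove up, its rear edge from (258,268) to (505,157). The pin and wedge haven't moved. Next I measure the rear edge and the height of the open tips.

Run:
```python
from h import *
t=pickle.load(open('s4.pkl','rb'))
for p in back(t,S([(258,268),(505,157),(568,217)]),46): print((RJ@(p[:2]-JO)).round(1))
print('tips px->jig for z')
for z in(35,45,55,65,75):
    print(z,[(RJ@(p[:2]-JO)).round(1).tolist() for p in back(t,S([(262,140),(392,87)]),z)])
```

```text
[-27.7 -75.9]
[-26.  102.5]
[ 34.1 107.2]
tips px->jig for z
35 [[-125.0, -17.3], [-122.7, 80.7]]
45 [[-116.9, -21.8], [-114.7, 75.0]]
55 [[-108.9, -26.3], [-106.7, 69.3]]
65 [[-100.9, -30.8], [-98.7, 63.6]]
75 [[-92.9, -35.3], [-90.7, 57.9]]
```

>>> move_arm:
  targets:
    - [[0,0,1.5],[0,0,0],8.54]
    - [[0,0,3],[0,0,0],8.54]
    - [[1.5,0,3.6],[0,0,0],8.54]
    - [[3.5,0,3.6],[0,0,0],8.54]
    - [[5,0,3.6],[0,0,0],8.54]
    - [[5.4,0,3.6],[0,0,0],8.54]
    - [[5.8,0,3.6],[0,0,0],8.54]
    - [[6.2,0,3.6],[0,0,0],8.54]
    - [[6.6,0,3.6],[0,0,0],8.54]
    - [[7.0,0,3.6],[0,0,0],8.54]
    - [[7.4,0,3.6],[0,0,0],8.54]
    - [[7.8,0,3.6],[0,0,0],8.54]
    - [[8.2,0,3.6],[0,0,0],8.54]
    - [[8.6,0,3.6],[0,0,0],8.54]
    - [[9.0,0,3.6],[0,0,0],8.54]

```text
time: 9.5
ee_pos: [568.3, 47.5, -4.1]
orientation: [[0.804, 0.594, -0.0], [0.594, -0.804, -0.0], [-0.0, -0.0, -1.0]]
ft_force: [-2.4, -1.2, 1.7]
opening: 1.0
```

Run:
```python
from h import *
from plant import r
st(r)
t=r.snapshot('scene');cv2.imwrite('pics/s5.png',cv2.resize(t['img'][170:300,255:420,::-1],None,fx=4.8,fy=4.8,interpolation=cv2.INTER_CUBIC)[:600]);pickle.dump(t,open('s5.pkl','wb'))
```

```text
t 9.5 tcp jig [-7.8 12.6] z -4.1 F [-2.4 -1.2  1.7] open 0.9995978573825605
toolx in jig deg 0.07 [-0. -0. -1.]
```

View pics/s5.png

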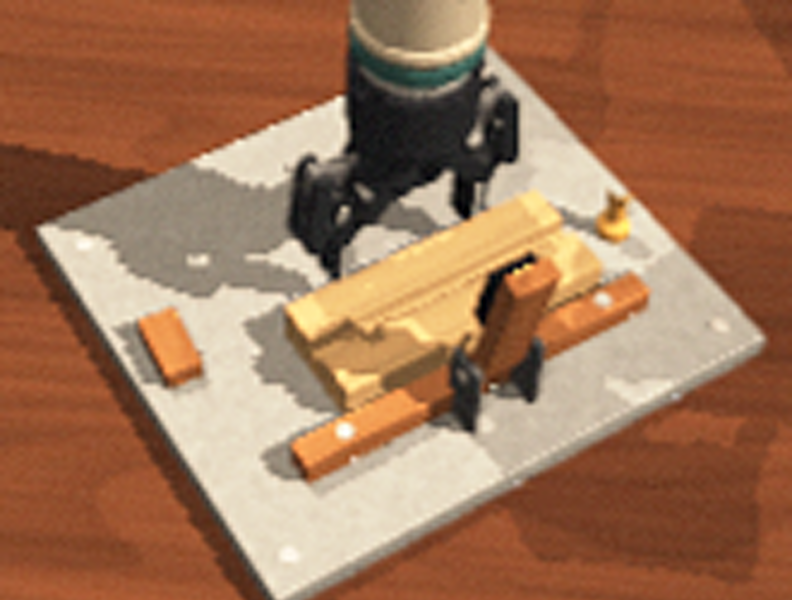

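The crop shows the blank being pushed squarely, still flat, with a gap of about a centimetre to the fence near (350,405). Pushing force is about 2.7 N. I'll continue slowly and watch the force.

>>> move_arm:
  targets:
    - [[0.2,0,0],[0,0,0],8.54]
    - [[0.4,0,0],[0,0,0],8.54]
    - [[0.5,0,0],[0,0,0],8.54]
    - [[0.6,0,0],[0,0,0],8.54]
    - [[0.7,0,0],[0,0,0],8.54]
    - [[0.75,0,0],[0,0,0],8.54]

```text
time: 10.15
ee_pos: [574.1, 52.0, -4.1]
orientation: [[0.804, 0.594, 0.0], [0.594, -0.804, 0.0], [0.0, -0.0, -1.0]]
ft_force: [-2.4, -1.5, 1.5]
opening: 1.0
```

>>> move_arm:
  targets:
    - [[0.1,0,0],[0,0,0],8.54]
    - [[0.2,0,0],[0,0,0],8.54]
    - [[0.3,0,0],[0,0,0],8.54]
    - [[0.3,0,0],[0,0,0],8.54]

```text
time: 10.55
ee_pos: [574.3, 52.1, -4.1]
orientation: [[0.804, 0.595, -0.004], [0.595, -0.804, -0.003], [-0.005, -0.001, -1.0]]
ft_force: [-5.9, -6.2, 6.3]
opening: 0.997
```

>>> move_arm:
  targets:
    - [[0.1,0,0],[0,0,0],8.54]
    - [[0.2,0,0],[0,0,0],8.54]
    - [[0.3,0,0],[0,0,0],8.54]
    - [[0.3,0,0],[0,0,0],8.54]

```text
time: 10.95
ee_pos: [574.1, 52.0, -4.1]
orientation: [[0.803, 0.596, -0.009], [0.596, -0.803, -0.005], [-0.011, -0.001, -1.0]]
ft_force: [-10.7, -10.7, 10.0]
opening: 0.998
```

Motion stopped against the fence at about 18 N, with the TCP at jig x ≈ 0 as expected for flush. Now I retreat and raise the hand.

>>> move_arm:
  targets:
    - [[-0.6,0,0],[0,0,0],8.54]
    - [[-2,0,0],[0,0,0],8.54]
    - [[-5,0,0],[0,0,0],8.54]
    - [[-6,0,-4],[0,0,0],8.54]
    - [[-8,0,-8],[0,0,0],4]
    - [[-12,0,-13],[0,0,0],0]
    - [[-16,0,-18],[0,0,0],0]
    - [[-20,0,-20],[0,0,0],0]
    - [[-20,0,-20],[0,0,0],0]
    - [[-20,0,-20],[0,0,0],0]

```text
time: 11.95
ee_pos: [417.9, -64.6, 198.1]
orientation: [[0.806, 0.592, 0.006], [0.593, -0.806, -0.002], [0.004, 0.005, -1.0]]
ft_force: [-0.4, 0.3, 0.3]
opening: 0.001
```

Run:
```python
from h import *
from plant import r
st(r)
for n,(u,v,k) in dict(scene=(255,170,4.8),top=(225,125,4)).items():
    t=r.snapshot(n);pickle.dump(t,open(n+'6.pkl','wb'))
    w,h=(165,125) if n=='scene' else (150,150)
    cv2.imwrite('pics/'+n+'6.png',cv2.resize(t['img'][v:v+h,u:u+w,::-1],None,fx=k,fy=k,interpolation=cv2.INTER_CUBIC))
a=cv2.imread('pics/scene6.png');b=cv2.imread('pics/top6.png')
b=b[60:460,0:600]; a=cv2.resize(a[150:500,150:700],(600,382))
cv2.imwrite('pics/c6.png',np.vstack([a,b])[:,:] if False else cv2.resize(np.vstack([a,b]),None,fx=.76,fy=.76))
```

```text
t 11.95 tcp jig [-195.4   11.6] z 198.1 F [-0.4  0.3  0.3] open 0.0011141456890101562
toolx in jig deg -0.06 [ 0.006 -0.002 -1.   ]
```

View pics/c6.png

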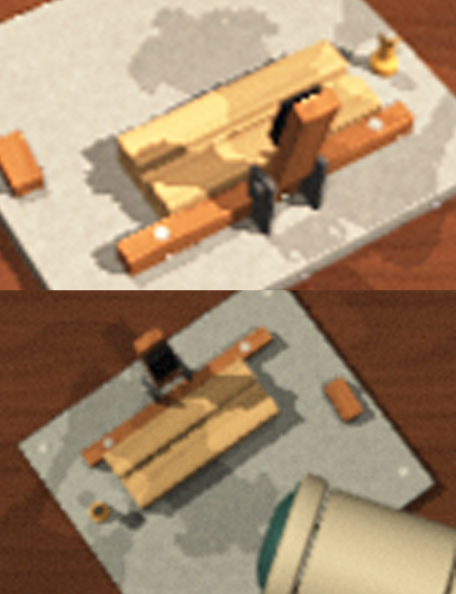

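The two crops show the blank flush along the whole fence in both views, groove up. The bar still stands leaning back at (310,130), and the wedge and pin haven't moved. Now I go over the top and come down behind the bar with the fingers shut.

>>> move_arm:
  targets:
    - [[0,0,-4],[0,0,0],0]
    - [[4,0.2,-5],[0,0,0],0]
    - [[8,0.4,-5],[0,0,0],0]
    - [[12,0.6,-5],[0,0,0],0]
    - [[16,0.8,-5],[0,0,0],0]
    - [[20,1,-5],[0,0,0],0]
    - [[24,1.2,-5],[0,0,0],0]
    - [[28,1.2,-5],[0,0,0],0]
    - [[32,1.2,-5],[0,0,0],0]
    - [[36,1.2,-5],[0,0,0],0]
    - [[37.4,1.2,-5],[0,0,0],0]
    - [[37.4,1.2,-3],[0,0,0],0]
    - [[37.4,1.2,1],[0,0,0],0]
    - [[37.4,1.2,5],[0,0,0],0]
    - [[37.4,1.2,6],[0,0,0],0]
    - [[37.4,1.2,6],[0,0,0],0]

```text
time: 13.65
ee_pos: [724.5, 150.1, 131.9]
orientation: [[0.804, 0.595, -0.007], [0.595, -0.804, -0.0], [-0.005, -0.004, -1.0]]
ft_force: [-0.4, 0.3, -0.0]
opening: -0.0
```

Run:
```python
from h import *
from plant import r
st(r)
t=r.snapshot('scene');cv2.imwrite('pics/s7.png',cv2.resize(t['img'][170:300,255:420,::-1],None,fx=4.8,fy=4.8,interpolation=cv2.INTER_CUBIC)[:600])
```

```text
t 13.65 tcp jig [178.9   2.4] z 131.9 F [-0.4  0.3 -0. ] open -0.00037570307021954087
toolx in jig deg 0.13 [-0.007 -0.    -1.   ]
```

View pics/s7.png

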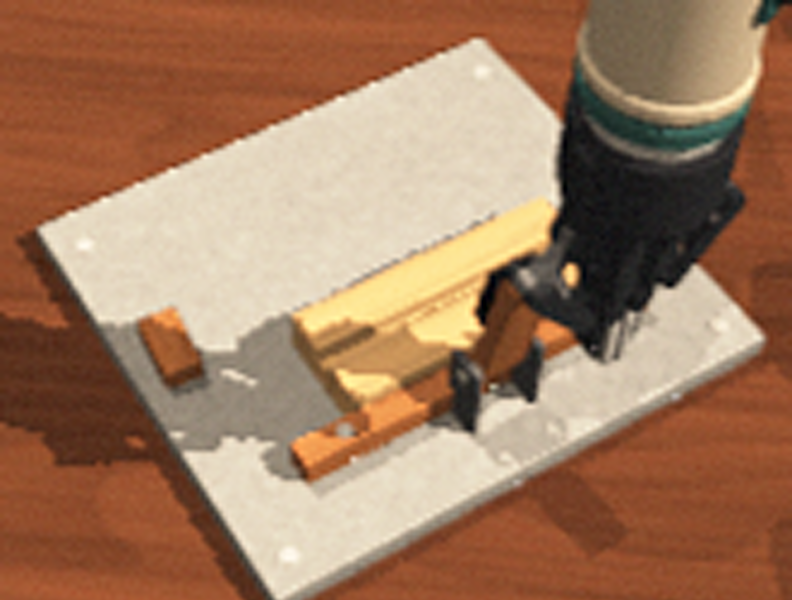

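The crop shows the shut fingertips behind the bar at (608,355), with the bar still standing at (515,310). I'll check the lateral alignment by projection before pushing.

Run:
```python
from h import *
t=pickle.load(open('scene0.pkl','rb'))
for n,p in dict(tip=(179,2.4,132),hinge=(105,0,63),end17=(105+95*np.sin(.13),0,63+94),end2=(105+95*np.sin(.43),0,63+86),cheekA=(118,-23,73),cheekB=(118,23,73)).items():
    print(n,((proj(t,[[*(RJ.T@p[:2]+JO),p[2]]])[0]-[255,170]+.5)*4.8).round())
```

```text
tip [594. 377.]
hinge [494. 356.]
end17 [524. 266.]
end2 [553. 312.]
cheekA [475. 380.]
cheekB [543. 345.]
```

>>> move_arm:
  targets:
    - [[0,0.2,1.5],[0,0,0],0]
    - [[0,0.2,2.5],[0,0,0],0]
    - [[-1,0.2,2.5],[0,0,0],0]
    - [[-2,0.2,2.5],[0,0,0],0]
    - [[-2.6,0.2,2.5],[0,0,0],0]
    - [[-3.2,0.2,2.5],[0,0,0],0]
    - [[-3.7,0.2,2.5],[0,0,0],0]
    - [[-4.2,0.2,2.5],[0,0,0],0]
    - [[-4.7,0.2,2.5],[0,0,0],0]
    - [[-5.2,0.2,2.5],[0,0,0],0]
    - [[-5.7,0.2,2.5],[0,0,0],0]
    - [[-6.2,0.2,2.5],[0,0,0],0]
    - [[-6.7,0.2,2.5],[0,0,0],0]
    - [[-7.2,0.2,2.5],[0,0,0],0]
    - [[-7.7,0.2,2.5],[0,0,0],0]
    - [[-8.2,0.2,2.5],[0,0,0],0]

```text
time: 15.3
ee_pos: [660.8, 98.6, 110.8]
orientation: [[0.804, 0.594, -0.0], [0.594, -0.804, 0.0], [-0.0, -0.0, -1.0]]
ft_force: [0.7, -0.2, -0.5]
opening: 0.0
```

Run:
```python
from h import *
from plant import r
st(r)
```

```text
t 15.3 tcp jig [97.  -1.2] z 110.8 F [ 0.7 -0.2 -0.5] open 7.761719410353176e-05
toolx in jig deg 0.07 [-0.  0. -1.]
```

>>> move_arm:
  targets:
    - [[-0.6,0,0],[0,0,0],0]
    - [[-1.2,0,0],[0,0,0],0]
    - [[-1.8,0,0],[0,0,0],0]
    - [[-2.4,0,0],[0,0,0],0]
    - [[-3.0,0,0],[0,0,0],0]
    - [[-3.6,0,0],[0,0,0],0]
    - [[-4.2,0,0],[0,0,0],0]
    - [[-4.8,0,0],[0,0,0],0]
    - [[-5.4,0,0],[0,0,0],0]
    - [[-6.0,0,0],[0,0,0],0]
    - [[-6.6,0,0],[0,0,0],0]
    - [[-6.6,0,0],[0,0,0],0]
    - [[-6.6,0,-5],[0,0,0],0]
    - [[-10,0,-10],[0,0,0],0]
    - [[-15,0,-11],[0,0,0],0]
    - [[-20,0,-11],[0,0,0],0]
    - [[-25,0,-11],[0,0,0],0]
    - [[-28,0,-11],[0,0,0],0]
    - [[-28,0,-11],[0,0,0],0]

```text
time: 17.2
ee_pos: [432.3, -69.3, 221.3]
orientation: [[0.806, 0.592, -0.001], [0.592, -0.806, -0.001], [-0.002, 0.0, -1.0]]
ft_force: [0.8, -0.1, 0.3]
opening: 0.0
```

Run:
```python
from h import *
from plant import r
st(r)
a=r.snapshot('scene');b=r.snapshot('top');pickle.dump((a,b),open('f8.pkl','wb'))
A=cv2.resize(a['img'][175:290,260:415,::-1],(600,445),interpolation=cv2.INTER_CUBIC);B=cv2.resize(b['img'][130:245,230:360,::-1],(503,445),interpolation=cv2.INTER_CUBIC)
cv2.imwrite('pics/f8.png',cv2.resize(np.hstack([A,B]),None,fx=.72,fy=.72,interpolation=cv2.INTER_AREA))
```

```text
t 17.2 tcp jig [-186.5   -0.7] z 221.3 F [ 0.8 -0.1  0.3] open 0.00029487975762960137
toolx in jig deg -0.13 [-0.001 -0.001 -1.   ]
```

View pics/f8.png

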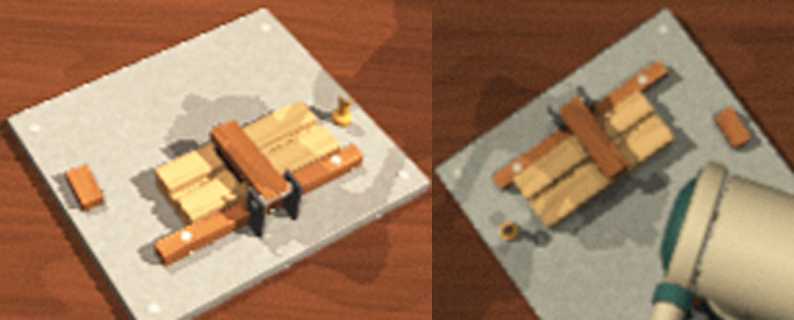

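The bar lies across the blank in both views, its end at about (225,128), with the blank flush against the fence. I'll check by projection that the bar is level and that the bystanders haven't moved.

Run:
```python
from h import *
a,b=pickle.load(open('f8.pkl','rb'))
J2=np.array([585.35,44.5])
for th in (0,.15,.3):
  P=[[*(RJ.T@[105-95*np.cos(th)+7*np.sin(th),y]+J2),63+95*np.sin(th)+7*np.cos(th)] for y in(-15,15)]
  print(th,((proj(a,P)-[260,175]+.5)*3.871*.72).round().tolist())
for n,f in(('scene',a),('top',b)):
  i0=pickle.load(open(n+'0.pkl','rb'))['img'].astype(int);F=S if n=='scene' else T
  for k,(p,q) in dict(wedge=((168,345),(452,203)),pin=((615,218),(131,350))).items():
    u,v=F([p if n=='scene' else q])[0].round().astype(int);g=lambda I:cv2.cvtColor(I.astype(np.uint8),cv2.COLOR_RGB2GRAY).astype(np.float32)[v-7:v+8,u-7:u+8]
    print(n,k,'shift px',np.round(cv2.phaseCorrelate(g(i0),g(f['img'])),2)[0] if 0 else [np.round(x,2) for x in cv2.phaseCorrelate(g(i0),g(f['img']))])
```

```text
0 [[209.0, 131.0], [234.0, 119.0]]
0.15 [[211.0, 124.0], [236.0, 112.0]]
0.3 [[214.0, 118.0], [239.0, 106.0]]
scene wedge shift px [array([0.61, 0.56]), np.float64(0.98)]
scene pin shift px [array([0.02, 0.16]), np.float64(0.92)]
top wedge shift px [array([0.36, 0.57]), np.float64(0.97)]
top pin shift px [array([1.08, 0.75]), np.float64(0.83)]
```

```bash
python3 -c "
from plant import r
print(r.sign_off(), r.observe()['time'])"
```

```text
the job is handed in; nothing more can be done
the job is handed in; nothing more can be done
```

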